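# Confirm the picked kit at the stock bins

## Task

A kit has just been picked, so confirm it at the stock bins: with the fingertips, press the white button in front of the yellow bin, then the one at the blue bin, then the one at the red bin, each with a light touch until it is fully down, where it stays. Leave the green bin's button up, do not move or pick up the loose fittings and the jar standing around, and finish clear of everything.

Things in the scene. Friction and masses are not known exactly. Their poses are not given: they have to be found in the camera images.
- yellow_station: Fixed stock station: an open yellow plastic bin (110 x 90 mm, rim 52 mm above the bench) of steel nuts, with a square black post (50 x 50 mm, 62 mm tall) touching its near side, on the bin's long centre line. Origin: on the bench under the centre of the post. Its x axis points from the post to the bin (bin centre 90 mm along it), z up.
- yellow_top (a point): Centre of the top face of the white confirm button on the post of the yellow bin: an upright round button, 32 mm across, flat-topped. Not pressed, this point is 80 mm above the bench (18 mm above the post). The point moves with the button.
- yellow_button (a joint): How far that button is pushed down, m: 0 = fully up, 0.012 = fully down against its stop (6 mm still stand above the post). It moves straight down against a steady drag of about 4 N, no spring, and stays wherever it is left. It counts as pressed from 0.006 on. At the start it is up.
- blue_station: Fixed stock station: an open blue plastic bin (110 x 90 mm, rim 52 mm above the bench) of brass sleeves, with a square black post (50 x 50 mm, 62 mm tall) touching its near side, on the bin's long centre line. Origin: on the bench under the centre of the post. Its x axis points from the post to the bin (bin centre 90 mm along it), z up.
- blue_top (a point): Centre of the top face of the white confirm button on the post of the blue bin: an upright round button, 32 mm across, flat-topped. Not pressed, this point is 80 mm above the bench (18 mm above the post). The point moves with the button.
- blue_button (a joint): How far that button is pushed down, m: 0 = fully up, 0.012 = fully down against its stop (6 mm still stand above the post). It moves straight down against a steady drag of about 4 N, no spring, and stays wherever it is left. It counts as pressed from 0.006 on. At the start it is up.
- red_station: Fixed stock station: an open red plastic bin (110 x 90 mm, rim 52 mm above the bench) of black rubber bushes, with a square black post (50 x 50 mm, 62 mm tall) touching its near side, on the bin's long centre line. Origin: on the bench under the centre of the post. Its x axis points from the post to the bin (bin centre 90 mm along it), z up.
- red_top (a point): Centre of the top face of the white confirm button on the post of the red bin: an upright round button, 32 mm across, flat-topped. Not pressed, this point is 80 mm above the bench (18 mm above the post). The point moves with the button.
- red_button (a joint): How far that button is pushed down, m: 0 = fully up, 0.012 = fully down against its stop (6 mm still stand above the post). It moves straight down against a steady drag of about 4 N, no spring, and stays wherever it is left. It counts as pressed from 0.006 on. At the start it is up.
- green_station: Fixed stock station: an open green plastic bin (110 x 90 mm, rim 52 mm above the bench) of copper elbows, with a square black post (50 x 50 mm, 62 mm tall) touching its near side, on the bin's long centre line. Origin: on the bench under the centre of the post. Its x axis points from the post to the bin (bin centre 90 mm along it), z up.
- green_top (a point): Centre of the top face of the white confirm button on the post of the green bin: an upright round button, 32 mm across, flat-topped. Not pressed, this point is 80 mm above the bench (18 mm above the post). The point moves with the button.
- green_button (a joint): How far that button is pushed down, m: 0 = fully up, 0.012 = fully down against its stop (6 mm still stand above the post). It moves straight down against a steady drag of about 4 N, no spring, and stays wherever it is left. It counts as pressed from 0.006 on. At the start it is up.
- coupling: Loose brass pipe coupling standing upright, 34 mm across, 46 mm tall. Origin: centre of its underside. To be left alone.
- jar: Loose white-labelled jar with an orange cap, 48 mm across, 65 mm tall. Origin: centre of its underside. To be left alone.
- pipe_cap: Loose steel pipe cap, 42 mm across, with a square head, 42 mm tall in all. Origin: centre of its underside. To be left alone.

How it is judged:
On the way, in this order (a step that is already met when the one before it is completed fails the run):
1. the yellow bin's button is pressed while the others are up (value of joint yellow_button above 0.006 m and value of joint each of blue_button, red_button, green_button below 0.003 m), for 0.2 s.
2. then the blue bin's button is pressed while red is still up (value of joint each of yellow_button, blue_button above 0.006 m and value of joint each of red_button, green_button below 0.003 m), for 0.2 s.
3. then the red bin's button is pressed (value of joint each of yellow_button, blue_button, red_button above 0.006 m and value of joint green_button below 0.003 m), for 0.2 s.
At the end, for the whole second after the job is handed in: The yellow, blue and red bins' buttons are each down by more than 6 of their 12 mm, the green one is up (less than 3 mm down), and the coupling, jar and pipe cap stand at rest within 15 mm of where they started (all of step 3 and distance of each of coupling, jar, pipe_cap from where it was at the start of the episode below 0.015 m and linear speed of each of coupling, jar, pipe_cap below 0.02 m/s); the robot touches nothing.
It fails at once if the robot presses harder than 25 N on any button, post or bin (contact force between any of the arm, the fingers and yellow_station above 25 N or contact force between any of the arm, the fingers and blue_station above 25 N or contact force between any of the arm, the fingers and red_station above 25 N or contact force between any of the arm, the fingers and green_station above 25 N).
It fails at once if the green bin's button is pressed (3 mm or more) (value of joint green_button above 0.003 m).
It fails at once if the coupling, jar or pipe cap is moved by more than 15 mm, lifted or tipped (distance of any of coupling, jar, pipe_cap from where it was at the start of the episode above 0.015 m or angle between any of coupling, jar, pipe_cap's own z axis and vertical above 0.3 rad).
It also fails if it takes over 51 s, if anything falls off the work surface, if the arm or the gripper's body presses on something with over 40 N, if the wrist force passes 120 N, or if a joint passes its speed limit or range.

## Robot

A 6-joint arm with a two-finger parallel gripper is mounted at the origin on the work surface. World frame = base frame: x ahead of the robot, y to its left, z up, the work surface at z = 0. Lengths are in m, angles in rad, forces in N, time in s.
With the tool pointing down it reaches from about 0.4 to 0.825 m from the base axis. Payload 7 kg.
Tool frame: the origin (TCP) lies on the front face of the gripper's body, between the roots of the fingers; the fingertips stand 73 mm ahead of it and the grasp point (between the pads) lies 54 mm ahead of it (env.tip_extent is the distance from the TCP to the fingertips, in m); z points along the fingers, y is the line along which they close (so a half turn about z gives the same grasp; the last joint's range is limited). The gripper opens to 85 mm and grips with 20 to 120 N. Pads are 22 mm wide; open, the fingers measure 114 mm over their backs; the gripper's body (76 mm by 85 mm) begins 54 mm behind the grasp point. The pads swing forward as they close: fully open they stand 13 mm farther back than shut.
Start: joints at [1.451, 0.359, 0.012, 0, -1.224, -0.288], TCP at [0.268, 0.62, 0.304] pointing down, gripper open.
Joint ranges: [-3.07, 3.07], [-1.43, 2.12], [-1.02, 1.25], [-3.03, 1.67], [-3.05, -0], [-3.03, 3.03]. Speed limits (rad/s): [2.39, 2.39, 3.01, 3.14, 3.14, 3.14].

## Interface

Orientations are given as a unit quaternion [w, x, y, z].
In Python, from plant import env, capture gives the robot as it stands.
- The arm moves only by the shell command python3 -m creep 'ROWS'. ROWS is JSON, a list of rows, each an object with "delta_rot": the turn, a rotation vector about the tool's x, y, z in rad, a list of three; "offset": the shift along the tool's x, y, z in m, a list of three; "grip": the opening in per cent of the stroke, from 0 (shut) to 100 (fully open). A call has 1 to 8 rows; each row is the pose to reach, as a shift and turn from the pose commanded when the call began, along the tool's axes at that moment; what a row does not reach only later rows make up. A row lasts 1/12 s, in which the tool goes at most 41.7 mm and 7.16 degrees, less where a joint would pass 70% of its speed; a pose out of reach is approached as far as the arm can. A call with a gripper value outside its range is refused whole. The fingers move at their own pace and stop on an object; the grip force is fixed at half the most. Time passes only in rows, so rows that repeat a pose let the fingers close. It gives the time, the measured TCP pose, the force, the opening and the grip force at its end, in the units of the state.
- env.state(): the state, without advancing time (a new reading comes with each control period).
- capture(name): name is "side" or "top"; returns a dict with "frame" (480x640x3 uint8, red, green, blue), "z_map" (480x640 float32, m along the optical axis (not along the pixel's ray), 0 where there is no reading), "camera_matrix" (3x3 intrinsics, pixels), "D" ([k1, k2, p1, p2, k3] as OpenCV has them; the pictures are not rectified), "xyz" and "orientation" of the camera in the world. Camera axes: x right, y down, z forward; pixel columns grow to the right and rows downward; lengths in m; the calibration is good to about 2 mm. A picture is of the moment at which its call begins.
- env.finish_job(): hands the job in; it is judged then, once.
The state is a dict: "time": time; "joints": joint angles; "qvel": joint speeds; "joint_torque": joint torques, N m; "tool_pos": TCP position; "ee_rot": TCP orientation; "force": force on the tool from outside, world axes, zero at the start; "torque": the same for the moment, N m; "opening": finger opening in m; "grip_force": force on a finger pad.
Only numpy, scipy, OpenCV 4.12 (cv2) and the standard library are available. Lean on these libraries where they do the work, as an engineer would, in place of code of your own. Each camera call takes 0.05 s, during which the arm holds its last target. There are 200 camera calls.

## Working session

There is one attempt and no reset: what is moved stays moved. The work goes in short steps, Python scripts to look and compute and a shell command to move; the robot and the scene stay as the last step left them, time stands still between calls to the robot, and variables do not carry over. Pictures are saved under pics/ and viewed, at most 10 in all, crops included, and the job is handed in when it is done.

```bash
mkdir -p pics; ls; python3 - <<'E'
from plant import env, capture
import cv2, numpy as np
for n in ("top","side"):
    c=capture(n); cv2.imwrite(f"pics/{n}0.png",c["frame"][:,:,::-1]); np.savez(f"{n}0.npz",**c)
    print(n,c["xyz"],c["orientation"],c["D"],c["camera_matrix"])
s=env.state(); print(s["time"],s["tool_pos"],s["ee_rot"],s["force"],s["opening"],env.tip_extent)
E
```

```text
pics
top [ 0.41993988 -0.00250975  1.09548691] [-0.03450615  0.71643828 -0.69623086  0.02807318] [-0.15729335  0.          0.          0.          0.        ] [[593.26702722   0.         324.26833929]
 [  0.         593.26702722 238.03542105]
 [  0.           0.           1.        ]]
side [ 0.43057931 -0.69801199  0.88901253] [-0.34994495  0.93511897 -0.05110826  0.02188567] [-0.15003098  0.          0.          0.          0.        ] [[560.6641466    0.         319.81023307]
 [  0.         560.6641466  239.70675813]
 [  0.           0.           1.        ]]
0.1 [0.26762479 0.6193255  0.30304927] [ 7.60191393e-04  9.79270880e-01 -2.02553602e-01 -6.17791312e-05] [-0.20845916 -0.42484237 -0.78333064] 0.08561388642676661 0.0726
```

View pics/top0.png

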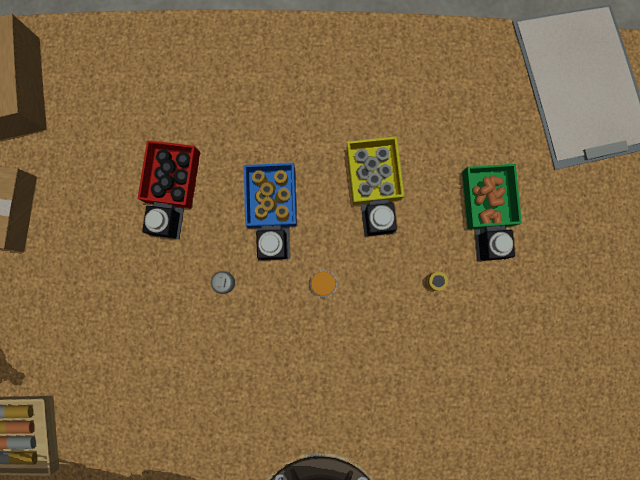

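View pics/side0.png

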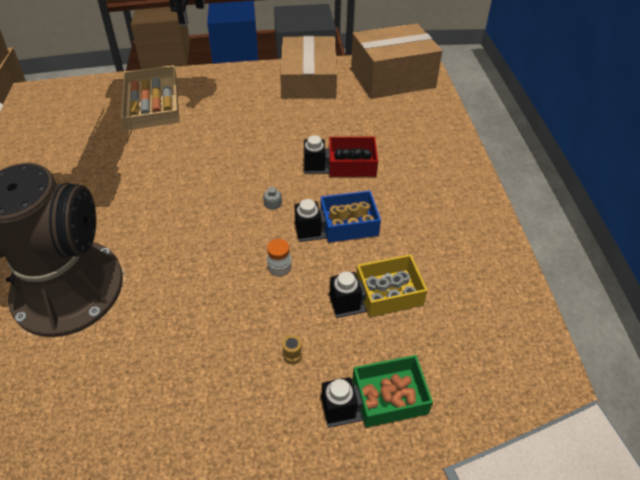

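The top view shows the white buttons at about yellow (382,217), blue (271,243), red (157,220) and green (502,243). The loose items are the pipe cap (223,282), jar (322,284) and coupling (437,281). The side view agrees, with all four buttons visible and up.

```bash
cat > look.py <<'E'
import cv2, numpy as np
from scipy.spatial.transform import Rotation as R
def rot(q): return R.from_quat([q[1],q[2],q[3],q[0]]).as_matrix()
def ray(c,px,z):
    p=cv2.undistortPoints(np.array([[px]],float),c["camera_matrix"],c["D"])[0,0]
    d=rot(c["orientation"])@[p[0],p[1],1]; o=np.array(c["xyz"]); return o+d*(z-o[2])/d[2]
def buttons(c,z=0.08):
    hsv=cv2.cvtColor(c["frame"],cv2.COLOR_RGB2HSV)
    m=((hsv[...,1]<45)&(hsv[...,2]>185)).astype(np.uint8)
    n,_,st,ce=cv2.connectedComponentsWithStats(m)
    return [(ce[i].round(1),st[i][2:5],ray(c,ce[i],z).round(4)) for i in range(1,n) if 80<st[i][4]<1500]
E
python3 - <<'E'
from look import *
for n in ("top","side"):
    c=dict(np.load(n+"0.npz"))
    print(n)
    for b in buttons(c): print(*b)
    if n=="top":
        for k,px,z in(("cap",(223,282),.042),("jar",(322,284),.065),("coup",(437,281),.046)): print(k,ray(c,px,z))
        for px in ((382,217),(271,243),(157,220)): print(c["z_map"][px[1],px[0]], c["frame"][px[1],px[0]])
E
```

```text
top
cap [0.4295258  0.18668208 0.042     ]
jar [0.43118916 0.00981551 0.065     ]
coup [ 0.44212738 -0.19368973  0.046     ]
1.0264709 [161 168 168]
1.0189284 [161 168 167]
1.0273421 [162 168 164]
side
[395.2  40.7] [ 67  14 290] [0.8118 0.7309 0.08  ]
[308.1  54.9] [ 10  36 334] [0.5557 0.6746 0.08  ]
[307. 204.] [ 13   9 103] [0.4977 0.0999 0.08  ]
[345.9 277.8] [ 15  13 154] [ 0.5497 -0.0942  0.08  ]
[339.5 387.5] [ 18  16 237] [ 0.5095 -0.3075  0.08  ]
```

```bash
cat >> look.py <<'E'
def tops(c,lo=0.07,hi=0.09):
    h,w=c["z_map"].shape
    u,v=np.meshgrid(np.arange(w),np.arange(h))
    p=cv2.undistortPoints(np.stack([u,v],-1).reshape(-1,1,2).astype(float),c["camera_matrix"],c["D"]).reshape(h,w,2)
    P=np.dstack([p,np.ones((h,w))])*c["z_map"][...,None]
    W=P@rot(c["orientation"]).T+np.array(c["xyz"])
    hsv=cv2.cvtColor(c["frame"],cv2.COLOR_RGB2HSV)
    m=((hsv[...,1]<60)&(hsv[...,2]>110)&(W[...,2]>lo)&(W[...,2]<hi)&(W[...,0]>.35)&(W[...,0]<.75)).astype(np.uint8)
    n,_l,st,ce=cv2.connectedComponentsWithStats(m)
    for i in range(1,n):
        if st[i][4]>60:
            q=W[_l==i]; print(ce[i].round(1),st[i][2:5],"ray",ray(c,ce[i],.08).round(4),"depth",q.mean(0).round(4),np.percentile(q,[5,95],axis=0).round(3).tolist())
E
python3 - <<'E'
from look import *
for n in ("top","side"): print(n); tops(dict(np.load(n+"0.npz")))
E
```

```text
top
[  4.7 206.7] [ 12  17 169] ray [0.551  0.5938 0.08  ] depth [0.5509 0.5933 0.0809] [[0.537, 0.583, 0.077], [0.563, 0.603, 0.084]]
[382.6 216.2] [ 18  18 248] ray [ 0.5506 -0.0916  0.08  ] depth [ 0.5508 -0.0917  0.0784] [[0.539, -0.104, 0.075], [0.563, -0.079, 0.082]]
[153.3 219.1] [ 18  18 240] ray [0.5347 0.3083 0.08  ] depth [0.5348 0.3085 0.0793] [[0.523, 0.296, 0.076], [0.547, 0.321, 0.082]]
[269.3 243. ] [ 18  19 252] ray [0.4987 0.1024 0.08  ] depth [0.4988 0.1025 0.0789] [[0.486, 0.09, 0.076], [0.511, 0.115, 0.082]]
[503.5 243. ] [ 18  17 235] ray [ 0.5102 -0.3037  0.08  ] depth [ 0.5103 -0.3042  0.0785] [[0.498, -0.317, 0.075], [0.522, -0.292, 0.081]]
side
[308.3  55.4] [ 11  37 380] ray [0.5559 0.6718 0.08  ] depth [0.5558 0.6715 0.0811] [[0.539, 0.589, 0.078], [0.573, 0.762, 0.085]]
[313.6 140.2] [ 14   9 106] ray [0.532  0.3017 0.08  ] depth [0.5321 0.3025 0.0793] [[0.519, 0.291, 0.074], [0.545, 0.317, 0.083]]
[307.1 204.8] [ 15  12 149] ray [0.4976 0.0976 0.08  ] depth [0.4976 0.0975 0.0802] [[0.485, 0.086, 0.077], [0.511, 0.111, 0.083]]
[345.7 278.6] [ 18  14 205] ray [ 0.5491 -0.0959  0.08  ] depth [ 0.5491 -0.0961  0.0804] [[0.536, -0.108, 0.077], [0.562, -0.084, 0.084]]
[339.3 388.3] [ 20  19 298] ray [ 0.5091 -0.3087  0.08  ] depth [ 0.509  -0.3088  0.0802] [[0.497, -0.321, 0.077], [0.522, -0.296, 0.083]]
```

```bash
python3 -m creep '[{"offset":[0.025,0.025,0],"delta_rot":[0,0,0],"grip":0},{"offset":[0.05,0.05,0],"delta_rot":[0,0,0],"grip":0},{"offset":[0.075,0.075,0],"delta_rot":[0,0,0],"grip":0},{"offset":[0.1,0.1,0],"delta_rot":[0,0,0],"grip":0},{"offset":[0.125,0.125,0],"delta_rot":[0,0,0],"grip":0},{"offset":[0.15,0.15,0],"delta_rot":[0,0,0],"grip":0},{"offset":[0.175,0.175,0],"delta_rot":[0,0,0],"grip":0},{"offset":[0.2,0.2,0],"delta_rot":[0,0,0],"grip":0}]'
python3 -m creep '[{"offset":[0.025,0.025,0],"delta_rot":[0,0,0],"grip":0},{"offset":[0.05,0.05,0],"delta_rot":[0,0,0],"grip":0},{"offset":[0.075,0.075,0],"delta_rot":[0,0,0],"grip":0},{"offset":[0.1,0.1,0],"delta_rot":[0,0,0],"grip":0},{"offset":[0.125,0.125,0],"delta_rot":[0,0,0],"grip":0},{"offset":[0.15,0.15,0],"delta_rot":[0,0,0],"grip":0},{"offset":[0.16,0.16,0],"delta_rot":[0,0,0],"grip":0},{"offset":[0.16,0.16,0],"delta_rot":[0,0,0],"grip":0}]'
cat >> look.py <<'E'
def togo(x,y,z):
    from plant import env
    s=env.state(); M=rot(s["ee_rot"]); d=np.array([x,y,z+env.tip_extent])-s["tool_pos"]
    print("t",s["time"],"tcp",np.round(s["tool_pos"],4),"F",np.round(s["force"],1),"open",round(s["opening"],4),"ext",env.tip_extent,"toolgo",(M.T@d).round(4),"zaxis",M[:,2].round(3))
E
python3 -c "from look import *; togo(.55,-.093,.1)"
```

```text
time: 0.77
tool_pos: [0.3721, 0.3549, 0.3037]
ee_rot: [0.0, 0.979, -0.202, -0.0]
force: [0.1, 0.4, 0.7]
opening: -0.0
grip_force: 0.0
time: 1.43
tool_pos: [0.4558, 0.1437, 0.3037]
ee_rot: [0.0, 0.979, -0.204, -0.0]
force: [-0.4, -0.1, -0.8]
opening: -0.0001
grip_force: 0.0
t 1.4333 tcp [0.4558 0.1437 0.3037] F [-0.4 -0.1 -0.8] open -0.0001 ext 0.0726 toolgo [0.181  0.1792 0.1311] zaxis [-0.001 -0.001 -1.   ]
```

```bash
python3 -m creep '[{"offset":[0.025,0.025,0],"delta_rot":[0,0,0],"grip":0},{"offset":[0.05,0.05,0],"delta_rot":[0,0,0],"grip":0},{"offset":[0.075,0.075,0],"delta_rot":[0,0,0],"grip":0},{"offset":[0.1,0.1,0],"delta_rot":[0,0,0],"grip":0},{"offset":[0.125,0.125,0],"delta_rot":[0,0,0],"grip":0},{"offset":[0.15,0.148,0],"delta_rot":[0,0,0],"grip":0},{"offset":[0.17,0.168,0.01],"delta_rot":[0,0,0],"grip":0},{"offset":[0.181,0.179,0.03],"delta_rot":[0,0,0],"grip":0}]'
python3 -m creep '[{"offset":[0,0,0.03],"delta_rot":[0,0,0],"grip":0},{"offset":[0,0,0.055],"delta_rot":[0,0,0],"grip":0},{"offset":[0,0,0.075],"delta_rot":[0,0,0],"grip":0},{"offset":[0,0,0.09],"delta_rot":[0,0,0],"grip":0},{"offset":[0,0,0.095],"delta_rot":[0,0,0],"grip":0},{"offset":[0,0,0.095],"delta_rot":[0,0,0],"grip":0}]'
python3 - <<'E'
from look import *
from plant import capture
togo(.55,-.093,.08)
c=capture("top"); d=capture("side")
cv2.imwrite("pics/y1.png",np.hstack([cv2.resize(c["frame"][130:290,300:460],(400,400)),cv2.resize(d["frame"][180:340,260:420],(400,400))])[:,:,::-1])
E
```

```text
time: 2.1
tool_pos: [0.5526, -0.0918, 0.2753]
ee_rot: [-0.0, 0.979, -0.203, 0.002]
force: [1.0, 0.9, -0.1]
opening: -0.0002
grip_force: 0.0
time: 2.6
tool_pos: [0.5499, -0.0894, 0.1774]
ee_rot: [0.001, 0.979, -0.202, -0.001]
force: [-0.0, 0.3, 0.0]
opening: 0.0001
grip_force: 0.0
t 2.6 tcp [ 0.5499 -0.0894  0.1774] F [-0.   0.3  0. ] open 0.0001 ext 0.0726 toolgo [0.0016 0.0032 0.0248] zaxis [-0.003 -0.    -1.   ]
```

View pics/y1.png

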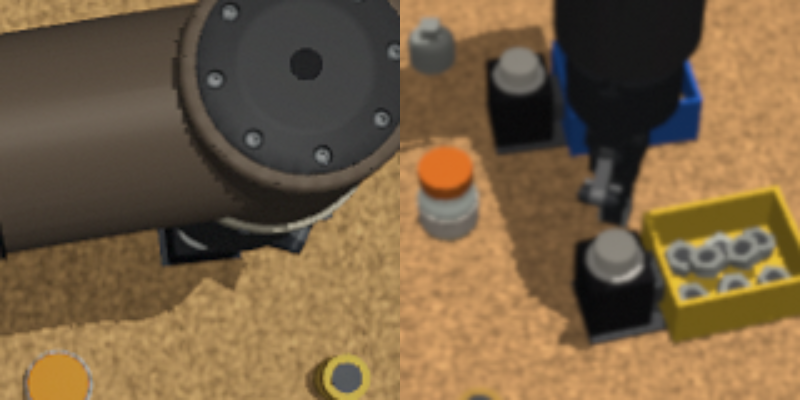

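The crop shows the shut fingertips just above the yellow button, at about (615,215) against the button top at (613,250), and the gripper lined up over the post. I'll descend onto it.

```bash
python3 -m creep '[{"offset":[0.001,0.002,0.01],"delta_rot":[0,0,0],"grip":0},{"offset":[0.001,0.003,0.016],"delta_rot":[0,0,0],"grip":0},{"offset":[0.001,0.003,0.02],"delta_rot":[0,0,0],"grip":0},{"offset":[0.001,0.003,0.022],"delta_rot":[0,0,0],"grip":0},{"offset":[0.001,0.003,0.024],"delta_rot":[0,0,0],"grip":0},{"offset":[0.001,0.003,0.026],"delta_rot":[0,0,0],"grip":0},{"offset":[0.001,0.003,0.028],"delta_rot":[0,0,0],"grip":0},{"offset":[0.001,0.003,0.029],"delta_rot":[0,0,0],"grip":0}]'
python3 -c "from look import *; togo(.55,-.093,.068)"
```

```text
time: 3.37
tool_pos: [0.5504, -0.0929, 0.1501]
ee_rot: [0.0, 0.979, -0.202, 0.0]
force: [-1.6, 0.6, 3.9]
opening: 0.0
grip_force: 1.9
t 3.3667 tcp [ 0.5504 -0.0929  0.1501] F [-1.6  0.6  3.9] open 0.0 ext 0.0726 toolgo [-0.0004  0.0003  0.0095] zaxis [ 0. -0. -1.]
```

In contact at the expected height with about 4 N. I'll push on slowly.

```bash
python3 -m creep '[{"offset":[0,0,0.001],"delta_rot":[0,0,0],"grip":0},{"offset":[0,0,0.002],"delta_rot":[0,0,0],"grip":0},{"offset":[0,0,0.003],"delta_rot":[0,0,0],"grip":0},{"offset":[0,0,0.004],"delta_rot":[0,0,0],"grip":0},{"offset":[0,0,0.005],"delta_rot":[0,0,0],"grip":0},{"offset":[0,0,0.006],"delta_rot":[0,0,0],"grip":0},{"offset":[0,0,0.007],"delta_rot":[0,0,0],"grip":0},{"offset":[0,0,0.007],"delta_rot":[0,0,0],"grip":0}]'
python3 -c "from look import *; togo(.55,-.093,.068)"
```

```text
time: 4.03
tool_pos: [0.5504, -0.0929, 0.1427]
ee_rot: [-0.0, 0.979, -0.203, 0.0]
force: [0.4, -0.6, 1.1]
opening: -0.0003
grip_force: 0.6
t 4.0333 tcp [ 0.5504 -0.0929  0.1427] F [ 0.4 -0.6  1.1] open -0.0003 ext 0.0726 toolgo [-0.0003  0.0003  0.0021] zaxis [ 0. -0. -1.]
```

Down about 10 mm. The last 2 mm go in half-millimetre steps to the stop.

```bash
python3 -m creep '[{"offset":[0,0,0.0005],"delta_rot":[0,0,0],"grip":0},{"offset":[0,0,0.001],"delta_rot":[0,0,0],"grip":0},{"offset":[0,0,0.0015],"delta_rot":[0,0,0],"grip":0},{"offset":[0,0,0.0015],"delta_rot":[0,0,0],"grip":0}]'
python3 -m creep '[{"offset":[0,0,0.0003],"delta_rot":[0,0,0],"grip":0},{"offset":[0,0,0.0003],"delta_rot":[0,0,0],"grip":0}]'
python3 -m creep '[{"offset":[0,0,0.0003],"delta_rot":[0,0,0],"grip":0},{"offset":[0,0,0.0003],"delta_rot":[0,0,0],"grip":0}]'
python3 -c "from look import *; togo(.55,-.093,.068)"
```

```text
time: 4.37
tool_pos: [0.5504, -0.0929, 0.1414]
ee_rot: [-0.0, 0.979, -0.202, 0.0]
force: [1.0, -0.5, 2.6]
opening: -0.0
grip_force: 1.3
time: 4.53
tool_pos: [0.5504, -0.0929, 0.1411]
ee_rot: [-0.0, 0.979, -0.202, 0.0]
force: [0.9, -0.7, 3.1]
opening: -0.0002
grip_force: 1.5
time: 4.7
tool_pos: [0.5504, -0.0929, 0.1408]
ee_rot: [-0.0, 0.979, -0.202, 0.0]
force: [0.9, -0.4, 3.2]
opening: 0.0001
grip_force: 1.6
t 4.7 tcp [ 0.5504 -0.0929  0.1408] F [ 0.9 -0.4  3.2] open 0.0001 ext 0.0726 toolgo [-0.0003  0.0003  0.0002] zaxis [ 0. -0. -1.]
```

```bash
python3 -m creep '[{"offset":[0,0,0.0003],"delta_rot":[0,0,0],"grip":0},{"offset":[0,0,0.0003],"delta_rot":[0,0,0],"grip":0}]'
python3 -m creep '[{"offset":[0,0,-0.02],"delta_rot":[0,0,0],"grip":0},{"offset":[0,0,-0.05],"delta_rot":[0,0,0],"grip":0},{"offset":[0,0,-0.08],"delta_rot":[0,0,0],"grip":0},{"offset":[0,0,-0.09],"delta_rot":[0,0,0],"grip":0}]'
python3 -c "from look import *; togo(.498,.101,.1)"
```

```text
time: 4.87
tool_pos: [0.5504, -0.0929, 0.1407]
ee_rot: [0.0, 0.979, -0.202, 0.0]
force: [-0.7, -0.2, 5.3]
opening: -0.0004
grip_force: 2.5
time: 5.2
tool_pos: [0.5515, -0.0929, 0.2342]
ee_rot: [-0.0, 0.979, -0.202, 0.002]
force: [1.4, 0.6, 0.3]
opening: -0.0
grip_force: 0.0
t 5.2 tcp [ 0.5515 -0.0929  0.2342] F [1.4 0.6 0.3] open -0.0 ext 0.0726 toolgo [-0.1262 -0.1567  0.0614] zaxis [ 0.004 -0.    -1.   ]
```

The force rose and travel stopped, so yellow is on its stop. Next is blue.

```bash
python3 -m creep '[{"offset":[-0.02,-0.025,0],"delta_rot":[0,0,0],"grip":0},{"offset":[-0.043,-0.053,0],"delta_rot":[0,0,0],"grip":0},{"offset":[-0.066,-0.081,0],"delta_rot":[0,0,0],"grip":0},{"offset":[-0.089,-0.11,0],"delta_rot":[0,0,0],"grip":0},{"offset":[-0.112,-0.139,0],"delta_rot":[0,0,0],"grip":0},{"offset":[-0.126,-0.157,0.005],"delta_rot":[0,0,0],"grip":0},{"offset":[-0.126,-0.157,0.03],"delta_rot":[0,0,0],"grip":0},{"offset":[-0.126,-0.157,0.05],"delta_rot":[0,0,0],"grip":0}]'
python3 -m creep '[{"offset":[0,0,0.01],"delta_rot":[0,0,0],"grip":0},{"offset":[0,0,0.01],"delta_rot":[0,0,0],"grip":0}]'
python3 - <<'E'
from look import *
from plant import capture
togo(.498,.101,.08)
c=capture("top"); d=capture("side"); tops(d)
cv2.imwrite("pics/b1.png",np.hstack([cv2.resize(c["frame"][160:320,200:360],(400,400)),cv2.resize(d["frame"][140:340,230:430],(400,400))])[:,:,::-1])
E
```

```text
time: 5.87
tool_pos: [0.4963, 0.1029, 0.1798]
ee_rot: [-0.001, 0.98, -0.201, 0.0]
force: [0.0, -0.8, -1.0]
opening: -0.0003
grip_force: 0.0
time: 6.03
tool_pos: [0.4954, 0.1006, 0.168]
ee_rot: [0.002, 0.979, -0.203, -0.002]
force: [-0.0, 0.4, 0.5]
opening: 0.0001
grip_force: 0.0
t 6.0333 tcp [0.4954 0.1006 0.168 ] F [-0.   0.4  0.5] open 0.0001 ext 0.0726 toolgo [ 0.0023 -0.0015  0.0154] zaxis [-0.005 -0.002 -1.   ]
[307.1 204.7] [ 15  10 114] ray [0.4977 0.0979 0.08  ] depth [0.4977 0.097  0.0809] [[0.486, 0.087, 0.078], [0.509, 0.108, 0.084]]
[339.4 388.5] [ 20  20 307] ray [ 0.509  -0.3092  0.08  ] depth [ 0.509  -0.3092  0.0801] [[0.496, -0.321, 0.076], [0.522, -0.296, 0.083]]
```

View pics/b1.png

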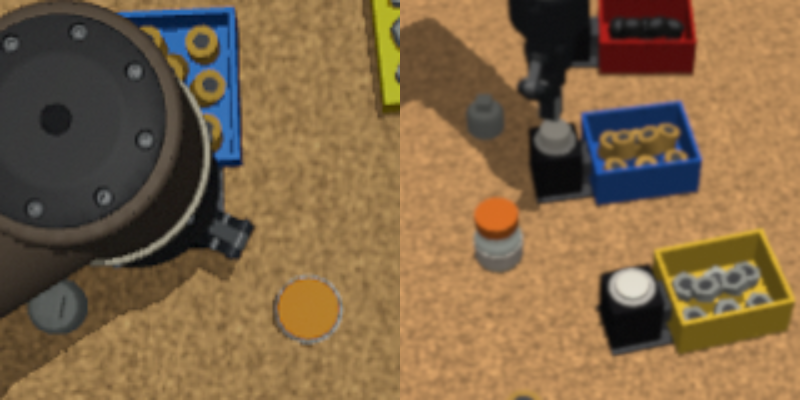

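The crop shows the yellow button down at (632,287), the fingertips right above the blue button (553,130), and the pipe cap and jar undisturbed. I'll press blue.

```bash
python3 -m creep '[{"offset":[0.002,-0.001,0.005],"delta_rot":[0,0,0],"grip":0},{"offset":[0.002,-0.001,0.009],"delta_rot":[0,0,0],"grip":0},{"offset":[0.002,-0.001,0.012],"delta_rot":[0,0,0],"grip":0},{"offset":[0.002,-0.001,0.014],"delta_rot":[0,0,0],"grip":0},{"offset":[0.002,-0.001,0.016],"delta_rot":[0,0,0],"grip":0},{"offset":[0.002,-0.001,0.0175],"delta_rot":[0,0,0],"grip":0},{"offset":[0.002,-0.001,0.019],"delta_rot":[0,0,0],"grip":0},{"offset":[0.002,-0.001,0.019],"delta_rot":[0,0,0],"grip":0}]'
python3 -c "from look import *; togo(.498,.101,.068)"
```

```text
time: 6.8
tool_pos: [0.4991, 0.1013, 0.1514]
ee_rot: [0.0, 0.979, -0.202, 0.0]
force: [-0.6, 0.2, 0.1]
opening: -0.0001
grip_force: 0.0
t 6.8 tcp [0.4991 0.1013 0.1514] F [-0.6  0.2  0.1] open -0.0001 ext 0.0726 toolgo [-0.0009  0.0007  0.0108] zaxis [-0. -0. -1.]
```

```bash
python3 -m creep '[{"offset":[-0.001,0.001,0.001],"delta_rot":[0,0,0],"grip":0},{"offset":[-0.001,0.001,0.002],"delta_rot":[0,0,0],"grip":0},{"offset":[-0.001,0.001,0.003],"delta_rot":[0,0,0],"grip":0},{"offset":[-0.001,0.001,0.004],"delta_rot":[0,0,0],"grip":0},{"offset":[-0.001,0.001,0.005],"delta_rot":[0,0,0],"grip":0},{"offset":[-0.001,0.001,0.006],"delta_rot":[0,0,0],"grip":0},{"offset":[-0.001,0.001,0.007],"delta_rot":[0,0,0],"grip":0},{"offset":[-0.001,0.001,0.008],"delta_rot":[0,0,0],"grip":0}]'
python3 -m creep '[{"offset":[0,0,0.0005],"delta_rot":[0,0,0],"grip":0},{"offset":[0,0,0.001],"delta_rot":[0,0,0],"grip":0},{"offset":[0,0,0.0015],"delta_rot":[0,0,0],"grip":0},{"offset":[0,0,0.0015],"delta_rot":[0,0,0],"grip":0}]'
python3 -c "from look import *; togo(.498,.101,.068)"
```

```text
time: 7.47
tool_pos: [0.4979, 0.101, 0.1434]
ee_rot: [-0.0, 0.979, -0.202, 0.0]
force: [2.5, 2.2, 3.4]
opening: -0.0001
grip_force: 2.0
time: 7.8
tool_pos: [0.4977, 0.1008, 0.1419]
ee_rot: [0.0, 0.979, -0.202, -0.0]
force: [1.5, 1.1, 3.7]
opening: -0.0001
grip_force: 1.7
t 7.8 tcp [0.4977 0.1008 0.1419] F [1.5 1.1 3.7] open -0.0001 ext 0.0726 toolgo [ 0.0002 -0.0003  0.0013] zaxis [-0. -0. -1.]
```

```bash
python3 -m creep '[{"offset":[0,0,0.0004],"delta_rot":[0,0,0],"grip":0},{"offset":[0,0,0.0008],"delta_rot":[0,0,0],"grip":0},{"offset":[0,0,0.001],"delta_rot":[0,0,0],"grip":0}]'
python3 -m creep '[{"offset":[0,0,0.0003],"delta_rot":[0,0,0],"grip":0},{"offset":[0,0,0.0003],"delta_rot":[0,0,0],"grip":0}]'
python3 -c "from look import *; togo(.498,.101,.068)"
```

```text
time: 8.05
tool_pos: [0.4977, 0.1008, 0.1409]
ee_rot: [0.0, 0.979, -0.203, -0.0]
force: [0.4, 1.4, 3.6]
opening: 0.0002
grip_force: 1.9
time: 8.22
tool_pos: [0.4977, 0.1008, 0.1407]
ee_rot: [0.0, 0.979, -0.203, -0.0]
force: [-0.4, 1.0, 4.7]
opening: -0.0001
grip_force: 2.2
t 8.2167 tcp [0.4977 0.1008 0.1407] F [-0.4  1.   4.7] open -0.0001 ext 0.0726 toolgo [ 0.0002 -0.0003  0.0001] zaxis [-0. -0. -1.]
```

Blue is fully down. I'll retreat up and move to red.

```bash
python3 -m creep '[{"offset":[0,0,-0.02],"delta_rot":[0,0,0],"grip":0},{"offset":[0,0,-0.05],"delta_rot":[0,0,0],"grip":0},{"offset":[0,0,-0.08],"delta_rot":[0,0,0],"grip":0},{"offset":[0,0,-0.09],"delta_rot":[0,0,0],"grip":0},{"offset":[0,0,-0.09],"delta_rot":[0,0,0],"grip":0}]'
python3 -c "from look import *; togo(.5335,.306,.1)"
```

```text
time: 8.63
tool_pos: [0.4981, 0.1008, 0.2329]
ee_rot: [-0.001, 0.979, -0.203, 0.001]
force: [0.3, 0.4, -0.8]
opening: -0.0005
grip_force: 0.0
t 8.6333 tcp [0.4981 0.1008 0.2329] F [ 0.3  0.4 -0.8] open -0.0005 ext 0.0726 toolgo [-0.049  -0.2022  0.0607] zaxis [ 0.002  0.001 -1.   ]
```

```bash
python3 -m creep '[{"offset":[-0.007,-0.03,0],"delta_rot":[0,0,0],"grip":0},{"offset":[-0.016,-0.065,0],"delta_rot":[0,0,0],"grip":0},{"offset":[-0.025,-0.1,0],"delta_rot":[0,0,0],"grip":0},{"offset":[-0.034,-0.135,0],"delta_rot":[0,0,0],"grip":0},{"offset":[-0.042,-0.17,0],"delta_rot":[0,0,0],"grip":0},{"offset":[-0.049,-0.202,0],"delta_rot":[0,0,0],"grip":0},{"offset":[-0.049,-0.202,0.03],"delta_rot":[0,0,0],"grip":0},{"offset":[-0.049,-0.202,0.05],"delta_rot":[0,0,0],"grip":0}]'
python3 -m creep '[{"offset":[0,0,0.01],"delta_rot":[0,0,0],"grip":0},{"offset":[0,0,0.01],"delta_rot":[0,0,0],"grip":0},{"offset":[0,0,0.01],"delta_rot":[0,0,0],"grip":0}]'
python3 - <<'E'
from look import *
from plant import capture
togo(.5335,.306,.08)
d=capture("side")
cv2.imwrite("pics/r1.png",cv2.resize(d["frame"][80:280,220:420],(600,600))[:,:,::-1])
E
```

```text
time: 9.3
tool_pos: [0.5318, 0.3067, 0.1773]
ee_rot: [0.001, 0.979, -0.202, -0.001]
force: [-1.0, -1.4, -1.1]
opening: -0.0002
grip_force: 0.0
time: 9.55
tool_pos: [0.5326, 0.3049, 0.1699]
ee_rot: [0.001, 0.979, -0.203, -0.001]
force: [0.4, 0.5, 0.6]
opening: -0.0002
grip_force: 0.0
t 9.55 tcp [0.5326 0.3049 0.1699] F [0.4 0.5 0.6] open -0.0002 ext 0.0726 toolgo [ 0.0004 -0.0014  0.0173] zaxis [-0.002 -0.002 -1.   ]
```

View pics/r1.png

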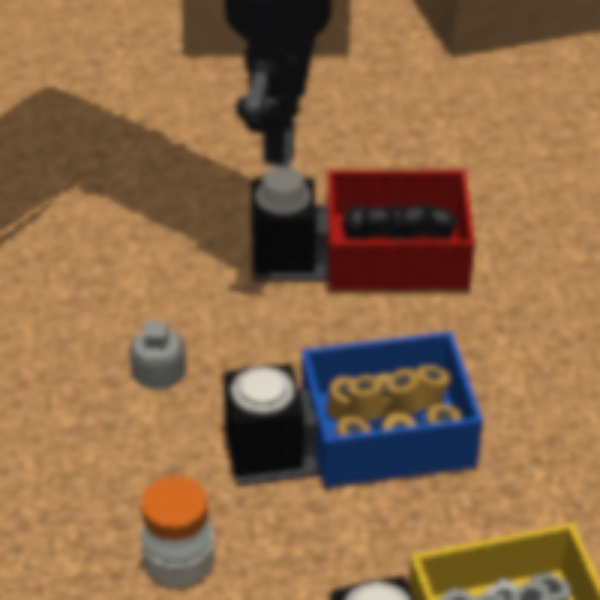

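Blue is down at (263,388), the fingertips (280,155) are above the red button (283,185), and the loose items are in place. I'll press red.

```bash
python3 -m creep '[{"offset":[0,-0.001,0.007],"delta_rot":[0,0,0],"grip":0},{"offset":[0,-0.001,0.012],"delta_rot":[0,0,0],"grip":0},{"offset":[0,-0.001,0.015],"delta_rot":[0,0,0],"grip":0},{"offset":[0,-0.001,0.0165],"delta_rot":[0,0,0],"grip":0},{"offset":[0,-0.001,0.018],"delta_rot":[0,0,0],"grip":0},{"offset":[0,-0.001,0.0195],"delta_rot":[0,0,0],"grip":0},{"offset":[0,-0.001,0.021],"delta_rot":[0,0,0],"grip":0},{"offset":[0,-0.001,0.021],"delta_rot":[0,0,0],"grip":0}]'
python3 -c "from look import *; togo(.5335,.306,.068)"
```

```text
time: 10.27
tool_pos: [0.5334, 0.3065, 0.1498]
ee_rot: [0.0, 0.979, -0.202, 0.0]
force: [-1.2, -0.5, 1.0]
opening: 0.0001
grip_force: 0.8
t 10.2667 tcp [0.5334 0.3065 0.1498] F [-1.2 -0.5  1. ] open 0.0001 ext 0.0726 toolgo [0.0004 0.0004 0.0092] zaxis [ 0. -0. -1.]
```

```bash
python3 -m creep '[{"offset":[0,0,0.001],"delta_rot":[0,0,0],"grip":0},{"offset":[0,0,0.002],"delta_rot":[0,0,0],"grip":0},{"offset":[0,0,0.003],"delta_rot":[0,0,0],"grip":0},{"offset":[0,0,0.004],"delta_rot":[0,0,0],"grip":0},{"offset":[0,0,0.005],"delta_rot":[0,0,0],"grip":0},{"offset":[0,0,0.006],"delta_rot":[0,0,0],"grip":0},{"offset":[0,0,0.007],"delta_rot":[0,0,0],"grip":0},{"offset":[0,0,0.007],"delta_rot":[0,0,0],"grip":0}]'
python3 -m creep '[{"offset":[0,0,0.0005],"delta_rot":[0,0,0],"grip":0},{"offset":[0,0,0.001],"delta_rot":[0,0,0],"grip":0},{"offset":[0,0,0.0014],"delta_rot":[0,0,0],"grip":0},{"offset":[0,0,0.0014],"delta_rot":[0,0,0],"grip":0}]'
python3 -m creep '[{"offset":[0,0,0.0003],"delta_rot":[0,0,0],"grip":0},{"offset":[0,0,0.0003],"delta_rot":[0,0,0],"grip":0}]'
python3 -c "from look import *; togo(.5335,.306,.068)"
```

```text
time: 10.93
tool_pos: [0.5334, 0.3066, 0.1424]
ee_rot: [0.0, 0.979, -0.203, -0.0]
force: [-0.6, -1.1, 0.9]
opening: -0.0002
grip_force: 0.7
time: 11.27
tool_pos: [0.5334, 0.3066, 0.1412]
ee_rot: [0.0, 0.979, -0.202, -0.0]
force: [0.7, -2.5, 3.3]
opening: 0.0003
grip_force: 1.4
time: 11.43
tool_pos: [0.5334, 0.3066, 0.141]
ee_rot: [-0.0, 0.979, -0.202, 0.0]
force: [-1.0, -0.9, 4.0]
opening: 0.0
grip_force: 1.6
t 11.4333 tcp [0.5334 0.3066 0.141 ] F [-1.  -0.9  4. ] open 0.0 ext 0.0726 toolgo [0.0004 0.0005 0.0004] zaxis [ 0.  0. -1.]
```

```bash
python3 -m creep '[{"offset":[0,0,0.0003],"delta_rot":[0,0,0],"grip":0},{"offset":[0,0,0.0005],"delta_rot":[0,0,0],"grip":0},{"offset":[0,0,0.0005],"delta_rot":[0,0,0],"grip":0}]'
python3 -m creep '[{"offset":[0,0,-0.02],"delta_rot":[0,0,0],"grip":0},{"offset":[0,0,-0.05],"delta_rot":[0,0,0],"grip":0},{"offset":[0,0,-0.085],"delta_rot":[0,0,0],"grip":0},{"offset":[0,0,-0.12],"delta_rot":[0,0,0],"grip":0},{"offset":[0,0,-0.14],"delta_rot":[0,0,0],"grip":0},{"offset":[-0.03,-0.02,-0.15],"delta_rot":[0,0,0],"grip":0},{"offset":[-0.05,-0.04,-0.15],"delta_rot":[0,0,0],"grip":0},{"offset":[-0.07,-0.06,-0.15],"delta_rot":[0,0,0],"grip":0}]'
python3 -m creep '[{"offset":[-0.02,-0.02,0],"delta_rot":[0,0,0],"grip":0},{"offset":[-0.04,-0.04,0],"delta_rot":[0,0,0],"grip":0},{"offset":[-0.06,-0.06,0],"delta_rot":[0,0,0],"grip":0},{"offset":[-0.07,-0.07,0],"delta_rot":[0,0,0],"grip":0},{"offset":[-0.07,-0.07,0],"delta_rot":[0,0,0],"grip":0},{"offset":[-0.07,-0.07,0],"delta_rot":[0,0,0],"grip":0},{"offset":[-0.07,-0.07,0],"delta_rot":[0,0,0],"grip":0}]'
python3 - <<'E'
from look import *
from plant import capture
d=capture("side"); tops(d,.055,.09)
cv2.imwrite("pics/end.png",cv2.resize(d["frame"][80:430,180:480],(600,600))[:,:,::-1])
E
```

```text
time: 11.68
tool_pos: [0.5334, 0.3066, 0.1407]
ee_rot: [-0.0, 0.979, -0.202, 0.0]
force: [-0.3, -1.4, 5.3]
opening: 0.0002
grip_force: 2.6
time: 12.35
tool_pos: [0.4925, 0.3906, 0.2917]
ee_rot: [-0.001, 0.979, -0.203, 0.0]
force: [-0.0, 0.1, 0.2]
opening: -0.0001
grip_force: 0.0
time: 12.93
tool_pos: [0.4564, 0.481, 0.2901]
ee_rot: [0.0, 0.979, -0.203, -0.0]
force: [-0.0, -0.1, 0.2]
opening: -0.0002
grip_force: 0.0
[308.3  55.4] [ 11  37 383] ray [0.5558 0.6719 0.08  ] depth [0.5558 0.6712 0.0813] [[0.539, 0.587, 0.078], [0.573, 0.76, 0.084]]
[314.  144.5] [ 19  12 181] ray [0.5314 0.2861 0.08  ] depth [0.5332 0.3037 0.0656] [[0.516, 0.289, 0.061], [0.551, 0.325, 0.07]]
[307.1 209.3] [ 21  16 254] ray [0.4964 0.0849 0.08  ] depth [0.4975 0.0978 0.0667] [[0.48, 0.082, 0.063], [0.515, 0.115, 0.071]]
[345.7 283. ] [ 23  19 350] ray [ 0.5476 -0.1056  0.08  ] depth [ 0.5496 -0.0958  0.0666] [[0.533, -0.111, 0.062], [0.567, -0.077, 0.071]]
[339.2 391.1] [ 27  26 499] ray [ 0.5082 -0.3135  0.08  ] depth [ 0.5088 -0.3105  0.0738] [[0.492, -0.324, 0.062], [0.526, -0.294, 0.082]]
```

View pics/end.png

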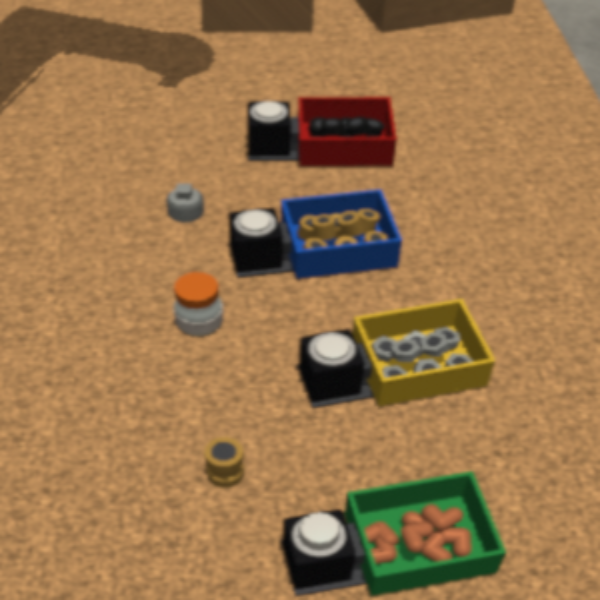

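Red (268,112), blue (255,222) and yellow (331,348) are down. Green (319,530) is still up, the loose items stand where they were, and the arm is clear.

```bash
python3 -c "from plant import env; print(env.finish_job())"
```

```text
the job is handed in; nothing more can be done
None
```

I pressed the yellow, blue and red buttons fully down in that order and handed the job in at about 13 s; readings stayed near 5 N, green is still up, the loose items look unmoved, the arm is clear, and no verdict was returned.

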